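# Load the bench shaker and free its brake

## Task

Load the shaker with all the brown bottles on the bench: first set its brake by pushing the red lever over to the second of its three notches (the yellow mark) and let go of it, and only then slide the blue cover wide open and stand every brown bottle upright in the bay, one to a cell. Keep the brake on until all are in and the cover is slid fully shut again, then press the green button so that the lever swings right back. Leave the white bottles and the beaker standing where they are.

Things in the scene. Friction and masses are not known exactly. Their poses are not given: they have to be found in the camera images.
- shaker: Fixed bench shaker, grey and cream, 255 (its x) by 360 mm (its y), 120 high. Origin on the bench; at yaw 0 its x points away from the robot, y to the left. Right half (y -180 to 0, x -45 to 135): the open bay. Left half (y 0 to 180, same x): solid deck over which the cover slides. Front (x -120 to -45): a control step 75 high with a display (no function), the brake lever and its release button.
- bay (a point): Middle of the bay's floor, at (45, -90, 26) mm in the shaker's frame, axes as the shaker's. The bay is 166 by 166 mm inside, its four walls 7 mm thick with their tops 94 mm above this point; a cross of dividers 6 mm thick and 30 mm high splits it into four equal square cells 80 mm wide.
- cover (a joint): Flat blue cover over the bay, m: 0 = fully shut, grows as it slides to the shaker's +y onto the deck, 0.176 = fully open (end stop). Friction about 2 N; it stays where it is left. Starts shut or open by up to 30 mm.
- cover_grip (a point): Centre of the white upright fin on the middle of the cover: 60 mm long along the shaker's x, 14 mm thick along its y, 30 mm high (this point is 15 mm below the fin's top and 15 mm above the cover's upper face; it is 143 mm above the bench). The cover is 172 by 176 mm, 6 mm thick.
- brake (a joint): Ratchet lever, rad: 0 = off, leaning 0.55 to the shaker's -y; grows as it is pushed over to +y (upright at 0.55); end stop 1.2. Hinge along the shaker's x through (-83, 45, 70) mm. Notches at 0.35, 0.70 (yellow mark on the plate beside it; the others white), 1.05: a spring (2-5 N at the grip) drops it back onto the last notch passed. Pressing the button swings it back to 0.
- brake_grip (a point): Middle of the red cross bar at the lever's end, 100 mm from the hinge: the bar lies along the shaker's x, 52 mm long, 16 mm thick; below it a steel rod 10 mm thick.
- release (a joint): Green release button of the brake, m pressed: 0 = up, 0.008 = fully down (about 5 N, straight down); springs back up. The brake is let go once it is pressed 0.003 to 0.005.
- release_top (a point): Middle of the green button's top face, 32 mm across, standing 14 mm above the control step (89 mm above the bench), at (-83, 150) mm in the shaker's frame.
- amber0: Brown (amber) sample bottle with a white cap, standing on the bench, about 0.16 kg. Body 54 mm across and 50 mm high, short shoulder to 58 mm, then the cylindrical cap, 28 mm across, up to 90 mm. Origin: centre of the underside, z up along the bottle. May be absent.
- amber1: Brown (amber) sample bottle with a white cap, standing on the bench, about 0.16 kg. Body 54 mm across and 50 mm high, short shoulder to 58 mm, then the cylindrical cap, 28 mm across, up to 90 mm. Origin: centre of the underside, z up along the bottle. May be absent.
- amber2: Brown (amber) sample bottle with a white cap, standing on the bench, about 0.16 kg. Body 54 mm across and 50 mm high, short shoulder to 58 mm, then the cylindrical cap, 28 mm across, up to 90 mm. Origin: centre of the underside, z up along the bottle. May be absent.
- amber3: Brown (amber) sample bottle with a white cap, standing on the bench, about 0.16 kg. Body 54 mm across and 50 mm high, short shoulder to 58 mm, then the cylindrical cap, 28 mm across, up to 90 mm. Origin: centre of the underside, z up along the bottle. May be absent.
- white0: Bystander: white bottle with a blue cap, of the same shape and size as the brown ones. Origin: centre of the underside. To be left on the bench.
- white1: Bystander: white bottle with a blue cap, of the same shape and size as the brown ones. Origin: centre of the underside. To be left on the bench.
- beaker: Bystander: empty glass beaker, 60 mm across, 75 mm high. Origin: centre of the underside. To be left on the bench.
Not all that is in view belongs to the job. What is shaped like the amber2 but pink is not meant.

How it is judged:
On the way, in this order (a step that is already met when the one before it is completed fails the run):
1. the brake lever rests in its second notch, not held (value of joint brake between 0.6 and 0.82 rad and contact force between the fingers and brake below 0.3 N and value of joint cover below 0.06 m), for 0.4 s.
2. the cover is wide open (value of joint cover above 0.15 m), for 0.2 s.
3. every brown bottle stands in the bay (x of amber0 in the frame of bay between -0.08 and 0.08 m and y of amber0 in the frame of bay between -0.08 and 0.08 m and z of each of amber0, amber1, amber2, amber3 in the frame of bay below 0.01 m and angle between each of amber0, amber1, amber2, amber3's own z axis and vertical below 0.15 rad and x of amber1 in the frame of bay between -0.08 and 0.08 m and y of amber1 in the frame of bay between -0.08 and 0.08 m and x of amber2 in the frame of bay between -0.08 and 0.08 m and y of amber2 in the frame of bay between -0.08 and 0.08 m and x of amber3 in the frame of bay between -0.08 and 0.08 m and y of amber3 in the frame of bay between -0.08 and 0.08 m), for 0.2 s.
4. the cover is fully shut with the brake still on (value of joint cover below 0.006 m and value of joint brake above 0.55 rad), for 0.2 s.
5. the brake is released and its lever is right back (value of joint brake below 0.08 rad), for 0.2 s.
At the end, for the whole second after the job is handed in: Every brown bottle stands upright (within 0.15 rad) on the floor of the bay, at rest, the cover is shut to within 6 mm, the lever is back to within 0.08 rad, the button is up, and the white bottles and the beaker stand on the bench (all of step 3 and linear speed of each of amber0, amber1, amber2, amber3 below 0.03 m/s and value of joint cover below 0.006 m and value of joint brake below 0.08 rad and value of joint release below 0.003 m and angle between each of white0, white1, beaker's own z axis and vertical below 0.2 rad and height (world z) of each of white0, white1, beaker below 0.01 m); the robot touches nothing.
It fails at once if the cover is opened more than 80 mm while the brake is not set (value of joint cover above 0.08 m and value of joint brake below 0.55 rad).
It fails at once if a white bottle or the beaker is knocked over or pushed well away (over 80 mm) (angle between any of white0, white1, beaker's own z axis and vertical above 0.6 rad or distance of any of white0, white1, beaker from where it was at the start of the episode above 0.08 m).
Of amber0, amber1, amber2, amber3 only 2 to 4 are there at a start; the rules pass over those that are not, and their reading is None.
At some moment in a run one of amber0, amber1, amber2, amber3 may be knocked a few centimetres aside while the robot is not near it.
It also fails if it takes over 210 s, if anything falls off the work surface, if the arm or the gripper's body presses on something with over 40 N, if the wrist force passes 120 N, or if a joint passes its speed limit or range.

## Robot

A 7-joint arm with a two-finger parallel gripper is mounted at the origin on the work surface. World frame = base frame: x ahead of the robot, y to its left, z up, the work surface at z = 0. Lengths are in m, angles in rad, forces in N, time in s.
With the tool pointing down it reaches from about 0.425 to 0.875 m from the base axis. Payload 8.4 kg.
Tool frame: the origin (TCP) lies midway between the tips of the shut fingers; the grasp point (between the pads) lies 19 mm behind it; z points along the fingers, y is the direction in which the jaws open and shut (so a half turn about z gives the same grasp; the last joint's range is limited). The gripper opens to 85 mm and grips with 20 to 120 N. Pads are 22 mm wide; open, the fingers measure 114 mm over their backs; the gripper's body (76 mm by 85 mm) begins 54 mm behind the grasp point. The pads swing forward as they close: fully open they stand 13 mm farther back than shut.
Start: joints at [-1.423, 0.333, 0.04, 1.465, -0.013, 1.343, -0.059], TCP at [0.159, 0.63, 0.231] pointing down, gripper open.
Joint ranges: [-2.58, 2.58], [-0.38, 2.09], [-1.3, 1.39], [0.25, 2.4], [-1.5, 4.64], [0.08, 2.09], [-2.65, 2.65]. Speed limits (rad/s): [2.22, 2.22, 2.79, 2.79, 3.14, 3.14, 3.14].

## Interface

Orientations are given as a rotation vector (axis times angle).
In Python, from plant import robot gives the robot as it stands. Calls block until the motion is done:
- robot.reach(position, orientation): joint-space move of the TCP to a pose.
- robot.move_straight(position, rotation=None, speed=0.15, f_stop=None): straight line of the TCP; rotation=None keeps the orientation; speed is the mean speed in m/s. With f_stop (N) it stops when the force on the tool has changed by that much, and returns True; else False.
- robot.move_joints(angles): joint-space move.
- robot.set_gripper(opening, squeeze=None): finger opening in m; squeeze is the grip in N (None keeps the last); returns when the fingers have stopped.
- robot.hold(seconds).
- robot.inverse_kinematics(position, orientation): joint angles nearest the present ones, or None.
- robot.state(): the state.
- robot.snapshot(name): name is "scene" or "top" or "wrist"; returns the picture (480x640x3 uint8, blue, green, red); there is no depth.
- robot.camera_info(name): a dict with "K" (3x3 intrinsics, pixels), "cam_to_world" (4x4, takes a point from camera to world coordinates). Camera axes: x right, y up, looking along -z (the intrinsics and any distortion apply to the point x, -y, -z); pixel columns grow to the right and rows downward; lengths in m; the calibration is good to about 2 mm. A picture is of the moment at which its call begins: read the wrist's pose just before it. camera_info takes no time and is no camera call; for the wrist camera it gives the pose at the moment of the call.
A pose or a line that the arm cannot do raises robot.PlanningError and nothing moves.
- robot.close_job(): hands the job in, once; it reports no verdict.
The state is a dict: "time": time; "joint_positions": joint angles; "dq": joint speeds; "joint_torque": joint torques, N m; "eef_pos": TCP position; "orientation": TCP orientation; "wrist_force": force on the tool from outside, world axes, zero at the start; "torque": the same for the moment, N m; "finger_gap": finger opening in m.
Only numpy, scipy, OpenCV 4.12 (cv2) and the standard library are available. Lean on these libraries where they do the work, as an engineer would, in place of code of your own. Each camera call takes 0.05 s, during which the arm holds its last target.

## Working session

There is one attempt and no reset: what is moved stays moved. The work goes in short steps, each a Python script; the robot and the scene stay as the last script left them, time stands still between calls to the robot, and variables do not carry over. Pictures are saved under pics/ and viewed, and the job is handed in when it is done.

```bash
ls; mkdir -p pics; python3 - <<'E'
from plant import robot
import cv2,numpy as np
for n in ["scene","top","wrist"]:
    c=robot.camera_info(n); im=robot.snapshot(n); cv2.imwrite(f"pics/{n}0.png",im)
    print(n,np.round(c["K"],1).tolist(),np.round(c["cam_to_world"],4).tolist(),[k for k in c])
s=robot.state();print(s["time"],s["eef_pos"],s["orientation"],s["finger_gap"])
E
```

```text
pics
scene [[537.1, 0.0, 312.2], [0.0, 537.1, 234.7], [0.0, 0.0, 1.0]] [[0.8538, -0.3554, 0.3805, 0.9099], [0.5204, 0.5587, -0.6458, -0.7931], [0.017, 0.7494, 0.662, 0.8489], [0.0, 0.0, 0.0, 1.0]] ['K', 'cam_to_world']
top [[558.5, 0.0, 326.0], [0.0, 558.5, 233.6], [0.0, 0.0, 1.0]] [[-0.0048, 0.993, -0.1182, 0.3539], [-0.9996, -0.0079, -0.026, -0.0704], [-0.0267, 0.118, 0.9927, 1.1447], [0.0, 0.0, 0.0, 1.0]] ['K', 'cam_to_world']
wrist [[339.4, 0.0, 324.3], [0.0, 339.4, 239.6], [0.0, 0.0, 1.0]] [[0.2441, -0.9223, -0.2997, 0.0812], [0.9697, 0.2317, 0.077, 0.6483], [-0.0016, -0.3094, 0.9509, 0.3733], [0.0, 0.0, 0.0, 1.0]] ['K', 'cam_to_world']
0.15 [0.1587022  0.62996257 0.23062587] [-3.86671564e-01 -3.11759294e+00  1.98801908e-03] 0.08518334363394595
```

View pics/scene0.png

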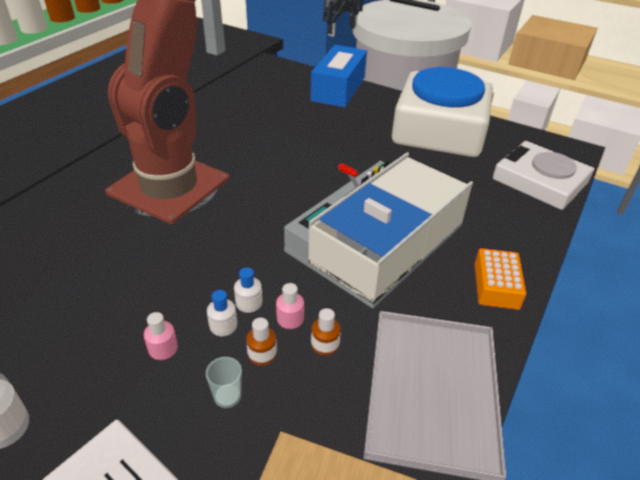

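View pics/top0.png

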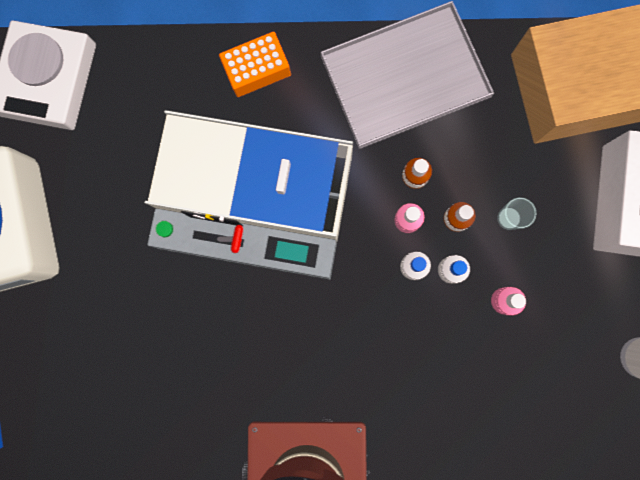

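View pics/wrist0.png

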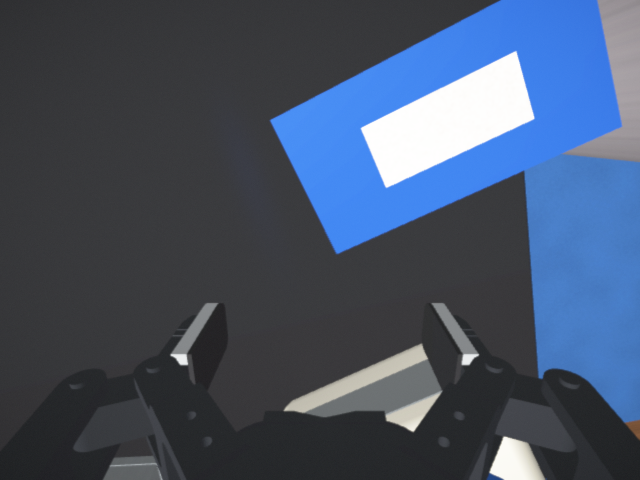

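The top view (`top0.png`) shows two brown bottles, at about (418,172) and (460,215). The look-alikes are pink at (409,217) and (509,300), and white with blue caps at (415,265) and (454,269). The beaker is at (517,213). On the shaker, the button is at (164,229), the red bar at (237,238) and the fin at (283,176). I'll confirm this in an enlarged crop and measure.

```bash
cat > h.py <<'E'
import cv2,numpy as np
from plant import robot
def ray(c,u,v):
    K=c["K"];T=np.array(c["cam_to_world"])
    d=np.array([(u-K[0][2])/K[0][0],-(v-K[1][2])/K[1][1],-1.])
    return T[:3,3],T[:3,:3]@d
def onz(c,u,v,z):
    o,d=ray(c,u,v);return o+d*(z-o[2])/d[2]
def proj(c,p):
    T=np.array(c["cam_to_world"]);q=T[:3,:3].T@(np.array(p)-T[:3,3])
    K=c["K"];return K[0][0]*q[0]/-q[2]+K[0][2],K[1][1]*(-q[1])/-q[2]+K[1][2]
E
python3 - <<'E'
from h import *
im=cv2.imread("pics/top0.png")
cv2.imwrite("pics/c1.png",cv2.resize(im[100:290,140:360],None,fx=3.5,fy=3.15,interpolation=cv2.INTER_CUBIC))
cv2.imwrite("pics/c2.png",cv2.resize(im[140:330,370:570],None,fx=3.5,fy=3.15,interpolation=cv2.INTER_CUBIC))
c=robot.camera_info("top");hsv=cv2.cvtColor(im,cv2.COLOR_BGR2HSV)
def blobs(n,lo,hi,z,amin=30):
    m=cv2.inRange(hsv,np.array(lo),np.array(hi))
    k,l,s,ce=cv2.connectedComponentsWithStats(m)
    for i in range(1,k):
        if s[i,4]>amin and s[i,1]>20: print(n,s[i].tolist(),np.round(ce[i],1),np.round(onz(c,*ce[i],z),4))
blobs("green",(50,120,60),(75,255,255),.089)
blobs("red",(0,200,120),(4,255,255),.15)
blobs("amber",(5,150,50),(17,255,230),.025)
blobs("pink",(160,60,100),(179,200,255),.025)
blobs("blue",(100,150,100),(125,255,255),.09)
blobs("white",(0,0,215),(179,30,255),.09)
E
```

```text
green [156, 221, 17, 16, 215] [164.  228.7] [0.4915 0.2685 0.089 ]
red [232, 225, 11, 28, 204] [236.8 238.4] [0.4648 0.1162 0.15  ]
amber [219, 51, 72, 46, 591] [259.1  81. ] [0.8102 0.0974 0.025 ]
amber [405, 158, 27, 26, 321] [416.6 173. ] [ 0.6099 -0.2265  0.025 ]
amber [448, 202, 28, 27, 322] [458.4 216.9] [ 0.5188 -0.3082  0.025 ]
pink [394, 203, 31, 30, 516] [408.  218.9] [ 0.5157 -0.207   0.025 ]
pink [491, 287, 35, 29, 584] [505.4 300.6] [ 0.351  -0.3949  0.025 ]
blue [230, 127, 108, 104, 8006] [284.5 179. ] [0.5861 0.0366 0.09  ]
blue [0, 207, 2, 25, 33] [2.000e-01 2.191e+02] [0.5127 0.5887 0.09  ]
blue [411, 257, 15, 14, 163] [418.2 263.9] [ 0.4206 -0.2163  0.09  ]
blue [451, 261, 16, 14, 178] [458.4 267.6] [ 0.4131 -0.2913  0.09  ]
blue [0, 426, 3, 22, 41] [  0.6 438.8] [0.1018 0.5613 0.09  ]
white [0, 21, 88, 102, 3909] [44.3 71.4] [0.8102 0.5186 0.09  ]
white [165, 111, 187, 32, 314] [259.1 126.7] [0.6906 0.0867 0.09  ]
white [145, 115, 207, 121, 8009] [206.6 168.5] [0.6085 0.1882 0.09  ]
white [620, 131, 20, 116, 1749] [631.6 194.9] [ 0.5485 -0.6211  0.09  ]
white [0, 148, 33, 132, 2796] [ 11.9 223.6] [0.5038 0.5653 0.09  ]
white [276, 159, 13, 33, 251] [282.5 175. ] [0.5939 0.0406 0.09  ]
white [414, 159, 14, 14, 148] [420.7 165.7] [ 0.6093 -0.2256  0.09  ]
white [459, 205, 14, 14, 146] [465.6 211.7] [ 0.5191 -0.3082  0.09  ]
white [406, 207, 14, 14, 153] [412.6 213.2] [ 0.5172 -0.2079  0.09  ]
white [404, 252, 26, 27, 320] [416.5 265.9] [ 0.4169 -0.2129  0.09  ]
white [443, 256, 27, 27, 315] [455.1 269.2] [ 0.4103 -0.2849  0.09  ]
white [511, 294, 15, 14, 166] [518.  300.6] [ 0.3511 -0.3994  0.09  ]
```

View pics/c1.png

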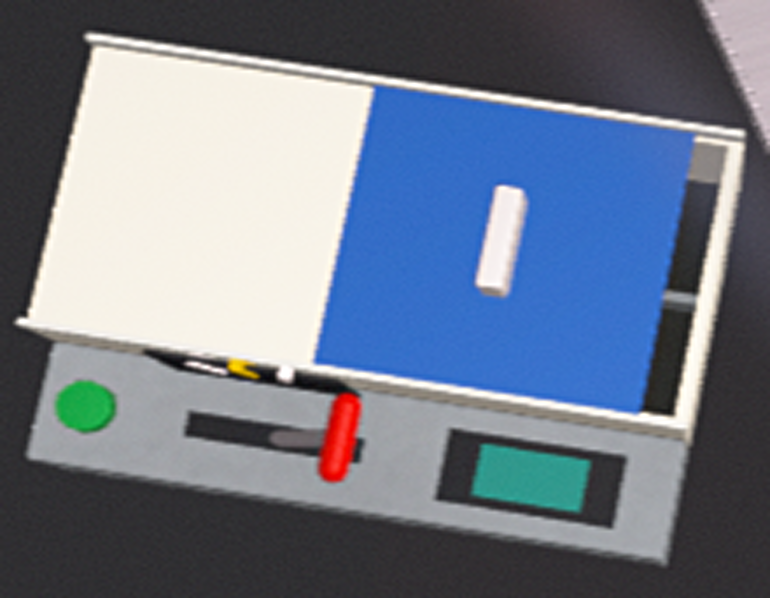

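View pics/c2.png

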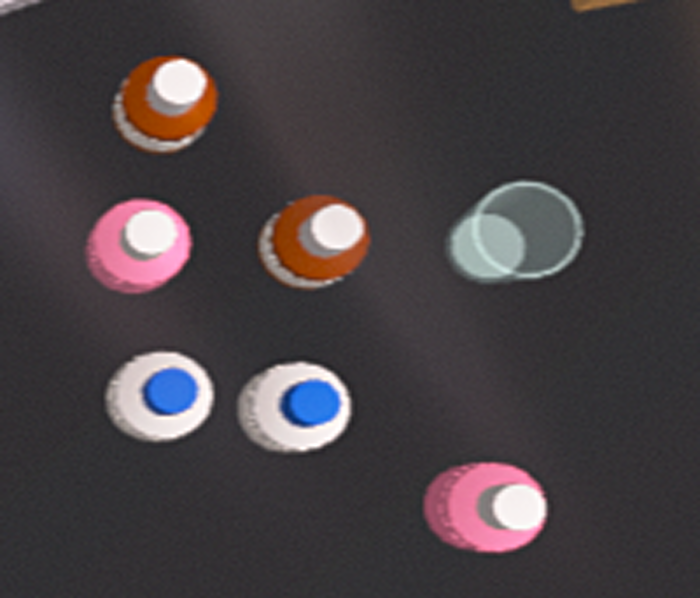

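The crops confirm two brown bottles, with orange-brown bodies and white caps. They're clearly different from the pink ones, and the ray casts of body and cap agree. Next is the shaker pose, from its corners and the button.

```bash
python3 - <<'E'
from h import *
c=robot.camera_info("top")
pts=[((90,36),(135,180,120)),((743,132),(135,-180,120)),((689,440),(-45,-180,120)),((18,322),(-45,180,120)),((28,458),(-120,180,75)),((667,563),(-120,-180,75)),((85,406),(-83,150,89))]
P=[];Q=[]
for (u,v),m in pts:
    w=onz(c,140+u/3.5,100+v/3.15,m[2]/1000);P.append(w[:2]);Q.append(np.array(m[:2])/1000)
P=np.array(P);Q=np.array(Q)
idx=list(range(len(P)))
def fit(P,Q):
    a=P-P.mean(0);b=Q-Q.mean(0)
    th=np.arctan2((b[:,0]*a[:,1]-b[:,1]*a[:,0]).sum(),(b*a).sum())
    R=np.array([[np.cos(th),-np.sin(th)],[np.sin(th),np.cos(th)]]);t=P.mean(0)-R@Q.mean(0)
    return th,R,t
th,R,t=fit(P,Q);print(th,t);print(np.round((P-(Q@R.T+t))*1000,1))
for n,(u,v),z in [("fin",(140+508/3.5,100+190/3.15),.158),("finb",(140+492/3.5,100+290/3.15),.158),("coverR",(140+695/3.5,100+140/3.15),.128),("coverR2",(140+640/3.5,100+410/3.15),.128)]:
    print(n,np.round(R.T@(onz(c,u,v,z)[:2]-t),4))
# lever bar, lean .55 to -y: hinge z .07, bar at z=.07+.1cos.55
z=.07+.1*np.cos(.55);print("bar",z,R.T@(onz(c,236.8,238.4,z+.006)[:2]-t), "expected",-.083,.045-.1*np.sin(.55))
for k in [(45,-90),(-83,150),(-83,45)]: print(k,R@np.array(k)/1000+t)
E
```

```text
-0.182395575437147 [0.54640006 0.10662746]
[[ 1.8  2.7]
 [ 2.8  0.8]
 [-5.1 -1.5]
 [ 3.1  3.8]
 [-0.2 -2.2]
 [-1.5 -2.2]
 [-0.9 -1.4]]
fin [ 0.0723 -0.0659]
finb [ 0.0135 -0.0686]
coverR [ 0.1261 -0.1545]
coverR2 [-0.0378 -0.1542]
bar 0.15525245220595058 [-0.08278371 -0.00772635] expected -0.083 -0.007268722893065925
(45, -90) [0.57432887 0.00995801]
(-83, 150) [0.49198476 0.26919429]
(-83, 45) [0.47293923 0.16593603]
```

The shaker fit has yaw −0.182 and corner residuals of 1–5 mm. The lever bar lands within 0.5 mm of where the "off" position should put it, and the cover is about 23 mm open. Next, the brake.

```bash
cat >> h.py <<'E'
from scipy.spatial.transform import Rotation as Ro
TH=-0.1824;T0=np.array([0.5464,0.1066])
RS=np.array([[np.cos(TH),-np.sin(TH)],[np.sin(TH),np.cos(TH)]])
def sh(x,y,z):
    p=RS@np.array([x,y])+T0;return np.array([p[0],p[1],z])
def down(yaw):  # tool y axis at world angle yaw+90deg, z down
    c,s=np.cos(yaw),np.sin(yaw)
    return Ro.from_matrix(np.array([[-c,-s,0],[-s,c,0],[0,0,-1.]])).as_rotvec()
def pr(*a):
    s=robot.state();print(*a,"t=%.2f"%s["time"],np.round(s["eef_pos"],4),"F",np.round(s["wrist_force"],1),"gap %.4f"%s["finger_gap"])
def shot(n,name):
    im=robot.snapshot(n);cv2.imwrite(f"pics/{name}.png",im);return im
E
python3 - <<'E'
from h import *
print(Ro.from_rotvec(robot.state()["orientation"]).as_matrix().round(2))
o=down(TH)
y0=.045-.1*np.sin(.55)
p=robot.state()["eef_pos"]
robot.move_straight([p[0],p[1],.36],speed=.3)
for q in [sh(-.083,y0,.30),sh(-.083,y0,.136),sh(-.083,.085,.146),sh(.045,-.067,.134),sh(.045,.09,.134),sh(-.083,.15,.085)]:
    for a in (TH,TH+np.pi):
        j=robot.inverse_kinematics(q,down(a));print(np.round(q,3),None if j is None else np.round(j,2))
robot.reach(sh(-.083,y0,.30),o);pr()
robot.set_gripper(.036,30)
robot.move_straight(sh(-.083,y0,.20),speed=.2);pr()
shot("wrist","w1");shot("scene","s1")
E
```

```text
[[-0.97  0.24 -0.  ]
 [ 0.24  0.97 -0.  ]
 [-0.   -0.   -1.  ]]
[0.463 0.115 0.3  ] [-0.98 -0.09  0.6   1.78  0.05  1.44  1.01]
[0.463 0.115 0.3  ] [-0.94 -0.09  0.57  1.78  0.05  1.44 -2.13]
[0.463 0.115 0.136] [-0.94  0.05  0.63  2.02 -0.03  1.08  1.09]
[0.463 0.115 0.136] [-0.92  0.05  0.6   2.02 -0.03  1.08 -2.05]
[0.48  0.205 0.146] [-0.93  0.14  0.48  1.9  -0.07  1.11  0.97]
[0.48  0.205 0.146] [-1.01  0.14  0.57  1.91 -0.09  1.11 -2.16]
[0.579 0.033 0.134] [-0.81  0.34  0.83  1.79 -0.27  1.13  1.49]
[0.579 0.033 0.134] [-0.81  0.34  0.82  1.79 -0.27  1.13 -1.65]
[0.607 0.187 0.134] [-0.78  0.4   0.53  1.64 -0.22  1.16  1.19]
[0.607 0.187 0.134] [-0.9   0.43  0.69  1.65 -0.29  1.17 -1.89]
[0.492 0.269 0.085] [-0.91  0.29  0.39  1.87 -0.13  1.01  0.92]
[0.492 0.269 0.085] [-1.06  0.31  0.57  1.88 -0.19  1.01 -2.17]
t=2.88 [0.4634 0.1156 0.3001] F [-0.5 -0.7  0.7] gap 0.0854
t=4.07 [0.4639 0.1146 0.2008] F [0.2 0.8 0.9] gap 0.0354
```

View pics/w1.png

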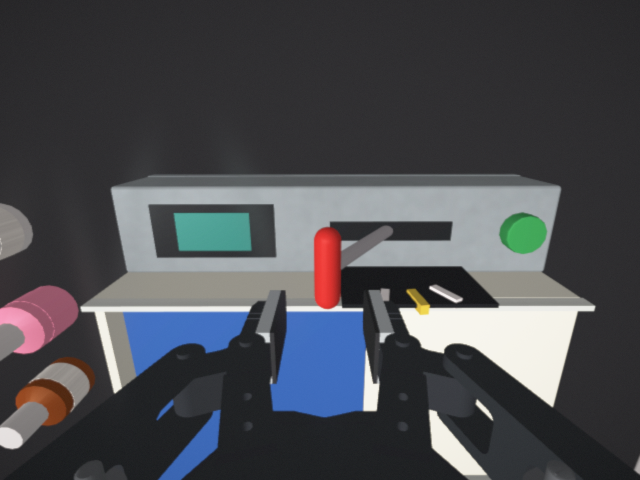

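View pics/s1.png

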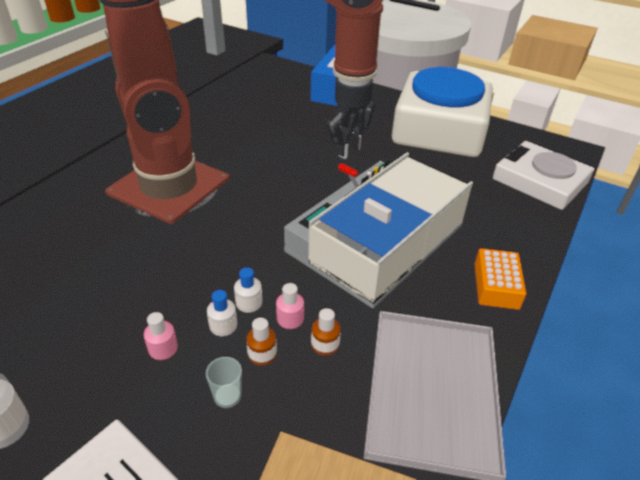

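The wrist view shows the red bar at column 327, midway between the pads (columns 272 and 377). I'll go down and push it over.

```bash
python3 - <<'E'
from h import *
y0=.045-.1*np.sin(.55)
hit=robot.move_straight(sh(-.083,y0,.138),speed=.06,f_stop=8);pr("down",hit)
if not hit:
    for th in [.15,.3,.45,.6,.72,.86]:
        y=.045+.1*np.sin(th-.55)+.0177-.008; z=.07+.1*np.cos(th-.55)-.018
        hit=robot.move_straight(sh(-.083,y,z),speed=.06,f_stop=25);pr(th,hit)
        if hit:break
    shot("wrist","w2")
    yb=.045+.1*np.sin(.15)
    robot.move_straight(sh(-.083,yb,z),speed=.05);pr("back")
    robot.hold(.5)
    shot("wrist","w3")
    robot.move_straight(sh(-.083,yb,.24),speed=.12);pr("up");robot.hold(.6)
    im=shot("top","t3");shot("wrist","w4")
    cv2.imwrite("pics/t3c.png",cv2.resize(im[100:290,140:360],None,fx=3.5,fy=3.15))
E
```

```text
down False t=5.35 [0.4637 0.1146 0.1384] F [-0.2 -0.1 -0.3] gap 0.0361
0.15 False t=5.90 [0.4679 0.1373 0.1443] F [-0.2 -4.5  2.6] gap 0.0362
0.3 False t=6.30 [0.4701 0.1518 0.1487] F [-0.2 -0.7  0.2] gap 0.0358
0.45 False t=6.70 [0.4728 0.1658 0.1514] F [-1.4 -2.5  2. ] gap 0.0358
0.6 False t=7.10 [0.4758 0.1804 0.1518] F [ 0.2 -2.4  1.5] gap 0.0360
0.72 False t=7.45 [0.4777 0.1922 0.1504] F [-0.2 -1.1  1.4] gap 0.0361
0.86 False t=7.83 [0.4804 0.2058 0.1472] F [ 0.3 -2.3  2.4] gap 0.0362
back t=8.54 [0.4756 0.1809 0.1473] F [ 0.3 -0.9  0.3] gap 0.0359
up t=10.02 [0.4753 0.1805 0.2393] F [ 0.9 -0.5  0.1] gap 0.0364
```

View pics/w4.png

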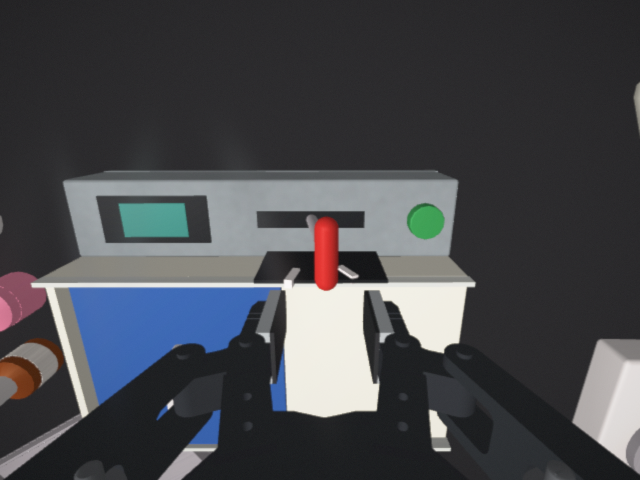

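The bar now rests at column 326, between the two white marks and covering the yellow one, which is the second notch (θ≈0.70). The fingers are clear of it. Next, the cover.

```bash
python3 - <<'E'
from h import *
robot.move_straight(sh(.045,-.067,.24),speed=.25)
robot.move_straight(sh(.045,-.067,.20),speed=.2);shot("wrist","w5")
hit=robot.move_straight(sh(.045,-.067,.136),speed=.08,f_stop=6);pr("down",hit)
if not hit:
    hit=robot.move_straight(sh(.045,.106,.136),speed=.08,f_stop=14);pr("push",hit)
    p=robot.state()["eef_pos"];print("shaker frame",RS.T@(p[:2]-T0))
    q=RS.T@(p[:2]-T0)
    robot.move_straight(sh(.045,q[1]-.009,.136),speed=.06)
    robot.move_straight(sh(.045,q[1]-.009,.24),speed=.2);pr("up")
    shot("wrist","w6")
    robot.reach(sh(-.10,-.05,.40),down(TH))
    im=shot("top","t6");shot("scene","s6")
E
```

```text
down False t=12.94 [0.5788 0.0325 0.1364] F [ 0.   0.1 -0.3] gap 0.0359
push True t=14.83 [0.6082 0.1959 0.1354] F [0.2 0.8 0.1] gap 0.0357
shaker frame [0.0446077  0.09900579]
up t=15.79 [0.6065 0.1871 0.2388] F [-0.2 -0.4 -0.3] gap 0.0358
```

View pics/t6.png

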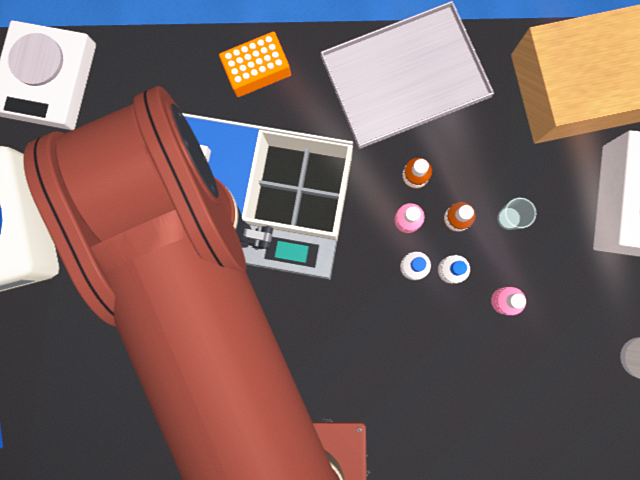

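View pics/s6.png

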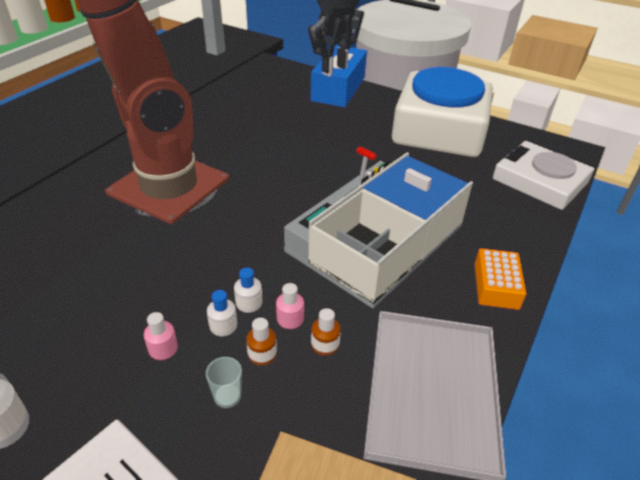

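The cover is fully open at its stop and the lever stands up on its notch. I'll check the divider cross against the fit, measure the bottles again, and pick the first one.

```bash
cat >> h.py <<'E'
def ambers(im):
    c=robot.camera_info("top");hsv=cv2.cvtColor(im,cv2.COLOR_BGR2HSV);out=[]
    m=cv2.inRange(hsv,np.array((5,150,40)),np.array((17,255,230)))
    k,l,s,ce=cv2.connectedComponentsWithStats(m)
    w=cv2.inRange(hsv,np.array((0,0,190)),np.array((179,50,255)))
    kw,lw,sw,cw=cv2.connectedComponentsWithStats(w)
    for i in range(1,k):
        if not(120<s[i,4]<500) : continue
        b=onz(c,*ce[i],.025)
        for j in range(1,kw):
            if 90<sw[j,4]<220 and np.hypot(*(cw[j]-ce[i]))<16:
                cap=onz(c,*cw[j],.09); print("amber px",ce[i].round(1),"body",b.round(4)[:2],"cap",cw[j].round(1),cap.round(4)[:2]);out.append(cap[:2])
    return out
E
python3 - <<'E'
from h import *
c=robot.camera_info("top")
print("cross px pred",proj(c,sh(.045,-.09,.056)))
for x,y in [(.128,-.173),(.128,-.007),(-.038,-.173)]: print(x,y,proj(c,sh(x,y,.12)))
im=robot.snapshot("top");A=ambers(im)
cv2.imwrite("pics/c6.png",cv2.resize(im[110:260,230:370],None,fx=4,fy=4,interpolation=cv2.INTER_CUBIC))
for a in A:
  for z in (.25,.062):
    for yaw in (TH,TH+np.pi/2): print(a,z,yaw,robot.inverse_kinematics([*a,z],down(yaw)))
E
```

```text
cross px pred (np.float64(299.6070667597327), np.float64(188.35249464886712))
0.128 -0.173 (np.float64(348.4431907800687), np.float64(146.29133454850466))
0.128 -0.007 (np.float64(262.0944830758033), np.float64(131.83803866303725))
-0.038 -0.173 (np.float64(332.98143887011145), np.float64(232.56949168827495))
amber px [416.5 173. ] body [ 0.6099 -0.2262] cap [420.8 166.1] [ 0.6085 -0.2258]
amber px [458.2 217. ] body [ 0.5186 -0.3077] cap [465.6 211.9] [ 0.5189 -0.3083]
[ 0.608512   -0.22580133] 0.25 -0.1824 [-0.31206961  0.40319349  0.81519188  1.47115194 -0.29435247  1.39365759
  1.90311486]
[ 0.608512   -0.22580133] 0.25 1.3883963267948967 [-0.52280925  0.57064135  1.215399    1.47988813 -0.53466431  1.45978371
 -2.62586846]
[ 0.608512   -0.22580133] 0.062 -0.1824 [-0.46576809  0.73352575  1.08817261  1.68525368 -0.70111427  1.16634185
  2.19984916]
[ 0.608512   -0.22580133] 0.062 1.3883963267948967 [-0.51701467  0.82307531  1.20827332  1.68720181 -0.81576008  1.2268063
 -2.43490756]
[ 0.51885837 -0.30832667] 0.25 -0.1824 [-0.19494214  0.28564126  0.81371668  1.58878386 -0.21107445  1.35845574
  2.03163   ]
[ 0.51885837 -0.30832667] 0.25 1.3883963267948967 [-0.44683363  0.43553453  1.22206745  1.59763895 -0.41397093  1.40154453
 -2.50754772]
[ 0.51885837 -0.30832667] 0.062 -0.1824 [-0.03416372  0.43830166  0.62097873  1.79081631 -0.29648497  1.00691789
  2.09088091]
[ 0.51885837 -0.30832667] 0.062 1.3883963267948967 [-0.40556316  0.72516828  1.21288027  1.80561372 -0.7448351   1.15916691
 -2.26882103]
```

View pics/c6.png

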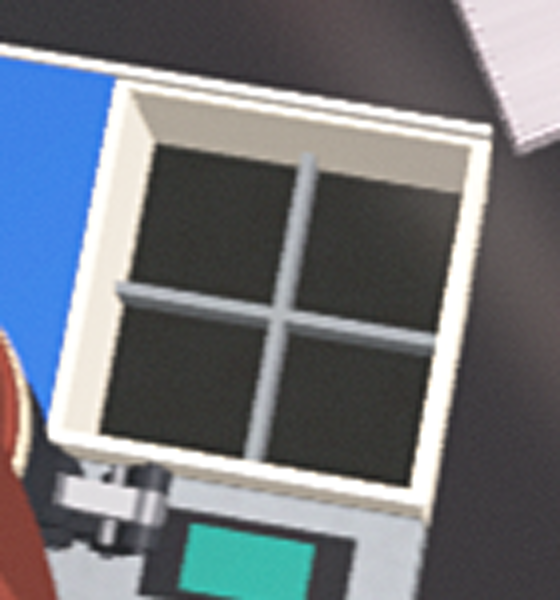

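The cross sits at about (301,189.5) against a predicted (299.6,188.4), and the bay corners agree within 2 mm. I'll grasp diagonally (jaws at 45° to the walls) to leave room inside the cells.

```bash
cat >> h.py <<'E'
def pick(a):
    o=down(TH-np.pi/4)
    robot.reach([*a,.26],o);robot.set_gripper(.060,45)
    robot.move_straight([*a,.15],speed=.25)
    hit=robot.move_straight([*a,.065],speed=.12,f_stop=8);pr("pick down",hit)
    if hit: return False
    robot.set_gripper(.0,45);pr("closed")
    return True
E
python3 - <<'E'
from h import *
o=down(TH-np.pi/4)
# feasibility
for q in [sh(.086,-.049,.27),sh(.086,-.049,.09),sh(.004,-.131,.27),sh(.004,-.131,.09)]: print(robot.inverse_kinematics(q,o) is not None)
robot.move_straight(sh(-.02,-.14,.40),o,speed=.35)
A=ambers(robot.snapshot("top"))
a=max(A,key=lambda p:p[0])
if pick(a):
    robot.move_straight([*a,.10],speed=.1);pr("lifted")
    shot("wrist","w7")
    robot.move_straight([*a,.28],speed=.25);shot("scene","s7");pr()
E
```

```text
True
True
True
True
amber px [415.3 172.8] body [ 0.6104 -0.2239] cap [420.8 166.4] [ 0.608  -0.2258]
amber px [458.2 217. ] body [ 0.5186 -0.3077] cap [465.5 212. ] [ 0.5186 -0.3081]
pick down False t=20.82 [ 0.6084 -0.2262  0.0658] F [-0.1 -0.4  0.3] gap 0.0599
closed t=21.22 [ 0.6086 -0.2259  0.0657] F [0.6 0.3 4.3] gap 0.0266
lifted t=21.72 [ 0.6082 -0.2258  0.1005] F [ 0.2 -0.1 -2.5] gap 0.0269
t=22.68 [ 0.6074 -0.2252  0.2779] F [ 0.3 -0.4 -2.7] gap 0.0269
```

View pics/s7.png

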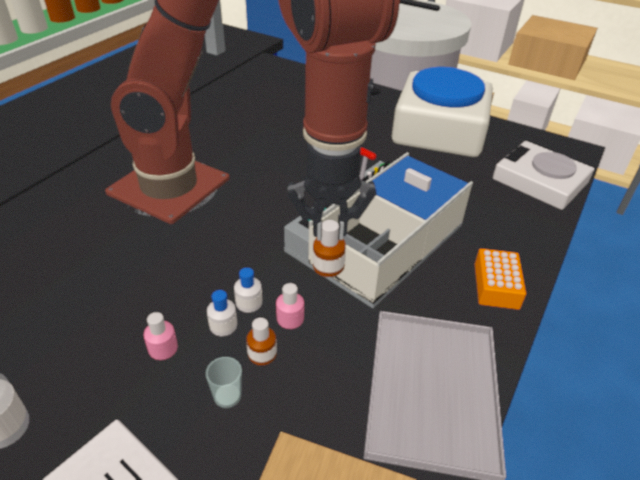

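The bottle is held upright by its cap (gap 27 mm). I'll place it in the far-left cell.

```bash
cat >> h.py <<'E'
def place(x,y):
    robot.move_straight(sh(x,y,.28),speed=.25)
    robot.move_straight(sh(x,y,.17),speed=.2)
    hit=robot.move_straight(sh(x,y,.088),speed=.05,f_stop=3.5);pr("place",hit)
    if robot.state()["eef_pos"][2]>.102: print("HIGH STOP");return False
    robot.set_gripper(.042);robot.hold(.2)
    robot.move_straight(sh(x,y,.16),speed=.12);pr("up")
    robot.move_straight(sh(x,y,.30),speed=.25)
    return True
E
python3 - <<'E'
from h import *
place(.086,-.049)
robot.move_straight(sh(-.02,.0,.40),speed=.3)
shot("scene","s8");im=shot("top","t8");ambers(im)
E
```

```text
place True t=26.03 [0.6222 0.0428 0.0917] F [0.5 0.4 3.5] gap 0.0263
up t=27.26 [0.6218 0.043  0.1594] F [-0.1  0.8 -1.1] gap 0.0423
amber px [278.5 168.3] body [0.623  0.0557] cap [281.  158.6] [0.6264 0.0436]
amber px [458.2 217. ] body [ 0.5186 -0.3077] cap [465.5 212.1] [ 0.5185 -0.308 ]
```

View pics/s8.png

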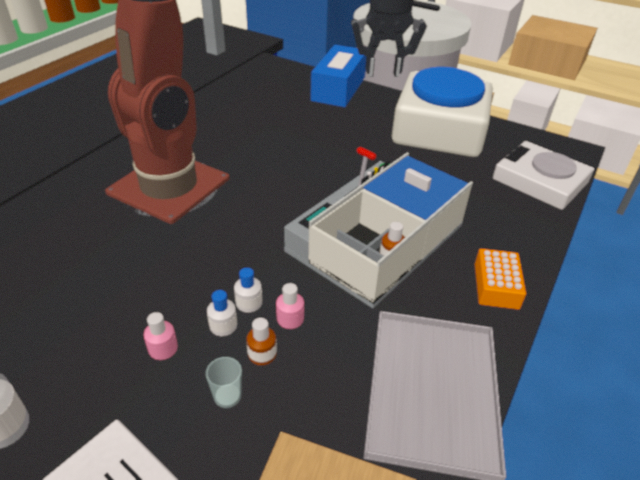

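View pics/t8.png

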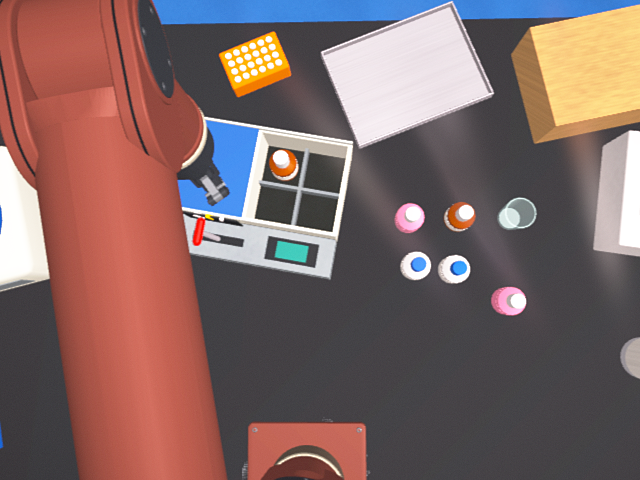

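The first bottle stands upright in the far-left cell, with its cap at (283,158). It touched down at 0.0917 m against 0.0915 predicted. Next is the second brown bottle, at (460,215).

```bash
python3 - <<'E'
from h import *
robot.move_straight(sh(-.02,-.14,.40),speed=.35)
A=ambers(robot.snapshot("top"))
a=[p for p in A if p[1]<-.15][0]
ok=pick(a)
if ok and robot.state()["finger_gap"]>.02:
    robot.move_straight([*a,.10],speed=.1);pr("lifted")
    robot.move_straight([*a,.28],speed=.25);pr()
    shot("scene","s9")
    place(.004,-.131)
    robot.move_straight(sh(-.02,.0,.40),speed=.3)
    shot("scene","s10");im=shot("top","t10");ambers(im)
E
```

```text
amber px [458.2 217. ] body [ 0.5186 -0.3077] cap [465.5 212. ] [ 0.5187 -0.3081]
pick down False t=32.38 [ 0.519  -0.3086  0.0658] F [-0.4 -0.9  0.6] gap 0.0598
closed t=32.77 [ 0.5193 -0.3083  0.0657] F [0.4 0.9 6.2] gap 0.0266
lifted t=33.27 [ 0.5189 -0.3081  0.1005] F [-0.5  0.2 -2.1] gap 0.0266
t=34.14 [ 0.5182 -0.3076  0.2784] F [-0.8 -0.3 -2.3] gap 0.0271
place True t=37.62 [ 0.5267 -0.0229  0.0916] F [-0.8 -0.2  5.4] gap 0.0264
up t=38.84 [ 0.5262 -0.0226  0.1595] F [-1.1 -0.6  0.4] gap 0.0419
amber px [278.5 168.2] body [0.623  0.0556] cap [281.  158.7] [0.6263 0.0437]
amber px [313.6 211.1] body [ 0.5333 -0.0163] cap [315.4 207.8] [ 0.5293 -0.0229]
```

View pics/s10.png

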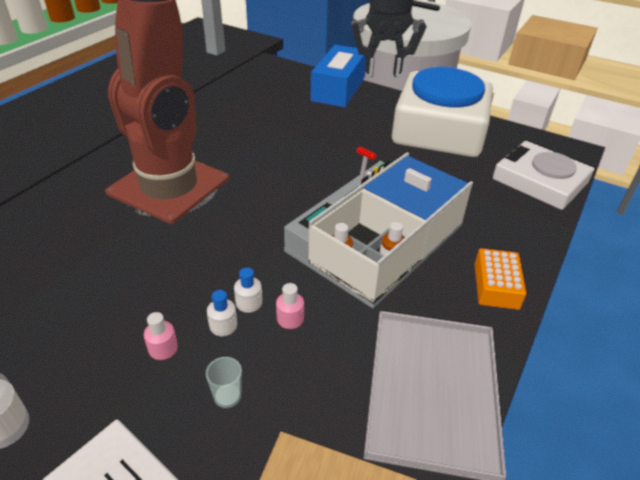

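View pics/t10.png

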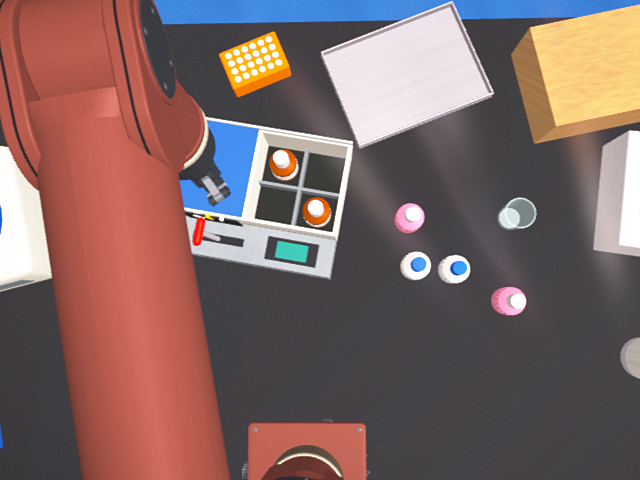

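Both brown bottles are in the bay, at (283,160) and (317,208). None remain on the bench, and the white bottles and beaker haven't moved. Now to close the cover.

```bash
python3 - <<'E'
from h import *
o=down(TH)
robot.reach(sh(.045,.088,.28),o);robot.set_gripper(.036,30)
hit=robot.move_straight(sh(.045,.088,.136),speed=.1,f_stop=6);pr("down",hit)
if not hit:
    hit=robot.move_straight(sh(.045,-.112,.136),speed=.07,f_stop=16);pr("push",hit)
    p=robot.state()["eef_pos"];q=RS.T@(p[:2]-T0);print("sh",q)
    robot.move_straight(sh(.045,q[1]+.009,.136),speed=.06)
    robot.move_straight(sh(.045,q[1]+.009,.28),speed=.2)
    robot.reach(sh(-.1,.12,.40),o)
    im=shot("top","t11");shot("scene","s11")
    cv2.imwrite("pics/t11c.png",cv2.resize(im[100:290,140:360],None,fx=3.5,fy=3.15))
E
```

```text
down False t=43.06 [0.607  0.185  0.1366] F [-0.3  0.3  0.2] gap 0.0362
push True t=45.44 [0.5725 0.0012 0.1358] F [1.4 1.5 1.5] gap 0.0362
sh [ 0.04483028 -0.09890969]
```

View pics/t11c.png

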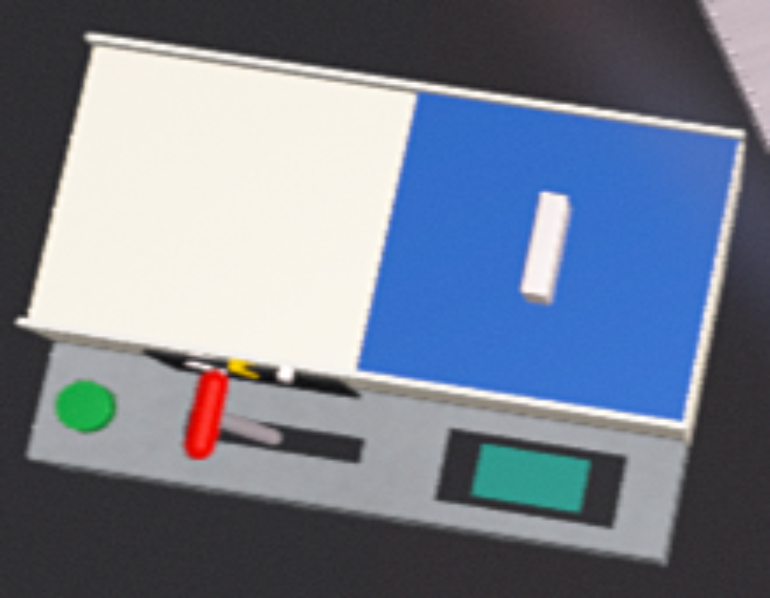

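View pics/s11.png

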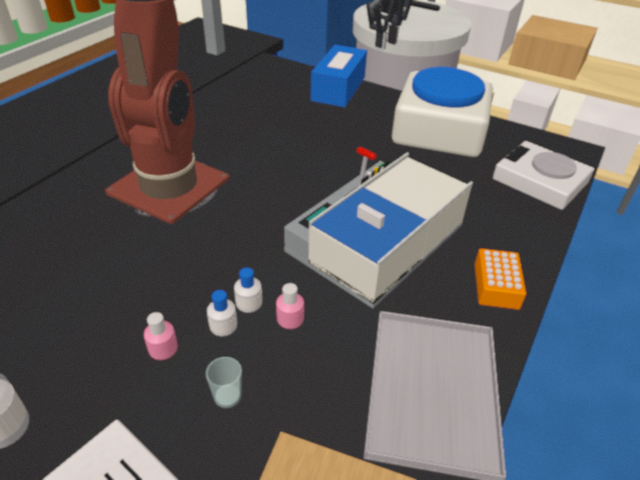

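The travel between the stops was 197.9 mm, less 22 mm of finger play, which gives 175.9 mm. The full stroke is 176 mm, so the cover is fully shut. I'll check the lever angle, then press the button.

```bash
python3 - <<'E'
from h import *
c=robot.camera_info("top")
q=RS.T@(onz(c,140+207/3.5,100+413/3.15,.175)[:2]-T0);print("bar",q,"theta",.55+np.arcsin((q[1]-.045)/.1))
robot.reach(sh(-.083,.15,.25),down(TH));robot.set_gripper(0,30)
robot.move_straight(sh(-.083,.15,.11),speed=.15);pr()
hit=robot.move_straight(sh(-.083,.15,.0805),speed=.03,f_stop=12);pr("press",hit);robot.hold(.3)
robot.move_straight(sh(-.083,.15,.25),speed=.12);pr("up")
robot.reach(sh(-.02,.12,.40),down(TH));robot.hold(.3)
im=shot("top","t12");shot("scene","s12")
cv2.imwrite("pics/t12c.png",cv2.resize(im[100:290,140:360],None,fx=3.5,fy=3.15))
E
```

```text
bar [-0.0827398   0.05760972] theta 0.6764337657435131
t=49.98 [0.4925 0.2693 0.1108] F [0.6 0.3 0.5] gap 0.0000
press True t=50.92 [0.4919 0.2693 0.0812] F [-2.5 -1.1  6.7] gap -0.0003
up t=52.77 [0.4917 0.269  0.2494] F [-0.5 -0.3 -1.2] gap -0.0004
```

View pics/t12c.png

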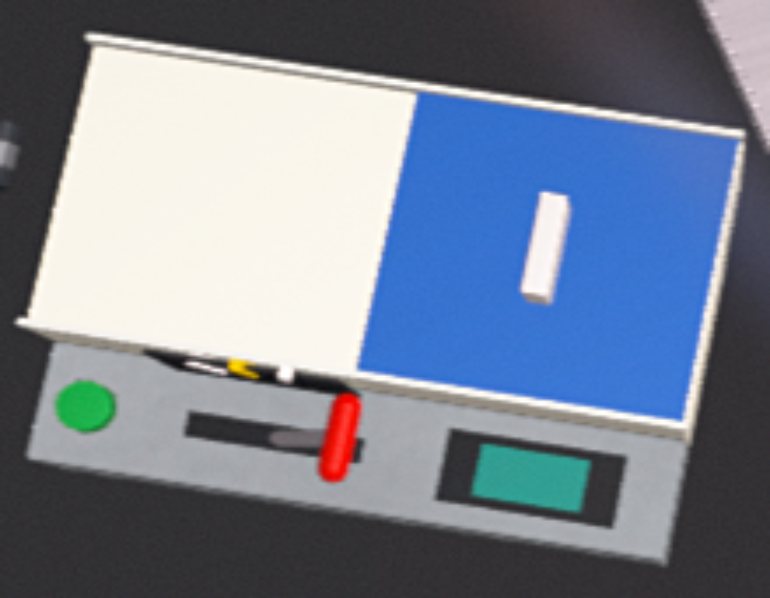

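View pics/s12.png

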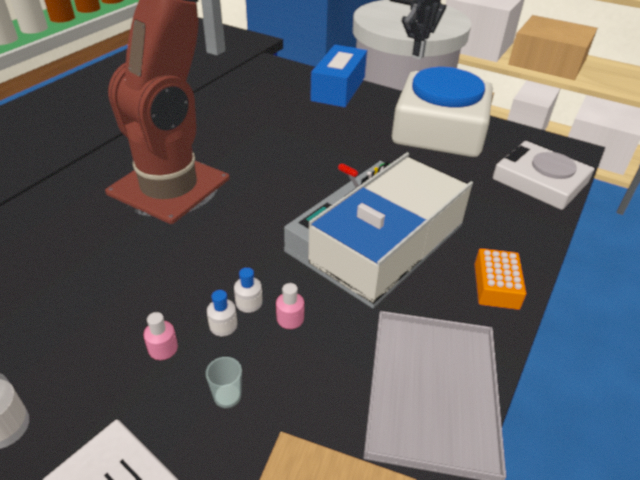

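The lever is back where it started (crop (340,437), the same as in the first picture). The cover is shut, the button is up, the bystanders haven't moved, and the robot is clear of everything. I'll hand in the job.

```bash
python3 - <<'E'
from h import *
pr();robot.close_job()
E
```

```text
t=53.88 [0.5482 0.2286 0.3996] F [ 1.1 -0.9  0.3] gap -0.0000
the job is handed in; nothing more can be done
```

The job is done and handed in after about 54 s on the robot's clock; the hand-in gives no verdict.

**What I did:**
- **Brake:** I pushed the lever just past the yellow mark and let it drop onto the second notch.
- **Cover and bottles:** I slid the cover open to its stop. Only two brown bottles were on the bench, and I stood them in two diagonal cells of the bay.
- **Release:** I slid the cover shut to its stop with the brake still on, then pressed the green button.

**Last checks:**
- **Cover:** it moved 175.9 mm between its stops (full stroke 176 mm), so it is fully shut.
- **Lever:** it measured 0.68 rad before the button press (notch at 0.70), and afterwards looked the same as at the start.
- **Bottles:** both brown bottles touched the floor at the expected height and were upright when last seen, before the cover hid them.
- **Bystanders:** the white bottles and beaker look unmoved.
- **Button:** it looks up, judged only from the overhead picture.

**Disagreements:** the shaker's position fit was off by up to 6 mm at one corner and about 3 mm at the divider cross. Neither affected the work. No check failed.

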